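Stand the drained grinding wheel upright in its green stand

TASK

The grinding wheel with the green centre has drained: take it off the sloping drip rest and stand it upright on its edge in the slot of the green stand, fully down. Lower it in while still holding it, do not drop it, then let go. Leave the orange wheel in its stand, the stone tray, the jar and the brush where they are.

Things in the scene. Friction and masses are not known exactly. Their poses are not given: they have to be found in the camera images.
- wheel_green: The wheel to move: pale disc, 100 mm diameter, 10 mm thick, about 180 g, green 48 mm label on both faces, no open hole; faces alike. Origin at its centre; x is its axis. It starts on the drip rest, leaning 29 deg from vertical, top towards the rest's -x side. The upper 40 mm of the disc is free of the rest on both sides, to be gripped across its thickness.
- wheel_orange: The same kind of wheel with an orange label, standing upright in the orange stand; not to be disturbed. Origin at its centre, x is its axis.
- drip_rest: Fixed grey stand, foot 100 x 110 mm, with an aluminium back plate sloping 29 deg from vertical, top towards its own -x, the side away from the robot. The plate backs only the lower 60 mm of the wheel, along the slope; two black stops keep the wheel from rolling along y. Origin at the centre of the underside, z up; plate's top 103 mm above the table. Place and yaw vary.
- stand_green: Fixed stand: foot 76 x 112 x 10 mm, two green cheeks 104 mm long (along y). Slot between them 14 mm wide up to 38 mm above the table, flaring to 23 mm at its top, 54 mm up. Two black stops in the slot (tops 24 mm up, 28 to 50 mm either side of the middle) carry the wheel. Origin: centre of the underside; x across the slot, y along it, z up. Place and yaw vary.
- stand_green_seat (a point): Where the centre of a fully seated wheel lies: 66 mm above the table, in the middle of the green stand's slot; axes as the stand. A seated wheel's top is 116 mm above the table.
- stand_orange: The same stand with orange cheeks, holding the orange wheel; origin and axes as the green one.
- stone_tray: Open blue plastic tray, 100 x 130 x 30 mm, with stones reaching 42 mm high; bystander. Origin at the centre of its underside.
- jar: Jar with a red cap, 60 mm diameter, 85 mm high; bystander. Origin at the centre of its underside.
- brush: Brush, 160 mm long, lying flat along its x; bystander. Origin on the table under its middle.
- stand_orange_seat (a point): Where the orange wheel's centre belongs: 66 mm above the table in the middle of the orange stand's slot.
Not all that is in view belongs to the job. What is shaped like the stand_orange but turquoise is not meant.

How it is judged:
On the way, in this order (a step that is already met when the one before it is completed fails the run):
1. the green wheel is carried off the drip rest in the gripper (distance of wheel_green from where it was at the start of the episode above 0.08 m and contact force between wheel_green and the fingers above 0.5 N and contact force between wheel_green and drip_rest below 0.1 N), for 0.1 s.
2. the green wheel is lowered into the green stand's slot, to within 8 mm of its seat, while still held (x of wheel_green in the frame of stand_green_seat between -0.006 and 0.006 m and y of wheel_green in the frame of stand_green_seat between -0.01 and 0.01 m and z of wheel_green in the frame of stand_green_seat below 0.008 m and angle between the x axis of wheel_green and the x axis of stand_green, either way round below 0.17 rad and contact force between wheel_green and the fingers above 0.5 N), for 0.1 s.
At the end, for the whole second after the job is handed in: The green wheel stands on its edge in the green stand: centre within 6 mm across the slot, 10 mm along it and no more than 4 mm above the seat, its axis within 10 deg of across the slot, at rest and released; the orange wheel is within 15 mm of its own seat (x of wheel_green in the frame of stand_green_seat between -0.006 and 0.006 m and y of wheel_green in the frame of stand_green_seat between -0.01 and 0.01 m and z of wheel_green in the frame of stand_green_seat below 0.004 m and angle between the x axis of wheel_green and the x axis of stand_green, either way round below 0.17 rad and linear speed of wheel_green below 0.02 m/s and distance between wheel_orange and stand_orange_seat below 0.015 m); the robot touches nothing.
It fails at once if the orange wheel moved more than 25 mm (distance of wheel_orange from where it was at the start of the episode above 0.025 m).
It fails at once if the stone tray moved more than 25 mm (distance of stone_tray from where it was at the start of the episode above 0.025 m).
It fails at once if the jar moved more than 25 mm (distance of jar from where it was at the start of the episode above 0.025 m).
It fails at once if the brush moved more than 25 mm (distance of brush from where it was at the start of the episode above 0.025 m).
It also fails if it takes over 54 s, if anything falls off the work surface, if the arm or the gripper's body presses on something with over 40 N, if the wrist force passes 120 N, or if a joint passes its speed limit or range.

ROBOT

A 7-joint arm with a two-finger parallel gripper is mounted at the origin on the work surface. World frame = base frame: x ahead of the robot, y to its left, z up, the work surface at z = 0. Lengths are in m, angles in rad, forces in N, time in s.
With the tool pointing down it reaches from about 0.425 to 0.825 m from the base axis. Payload 3.6 kg.
Tool frame: the origin (TCP) lies on the centre line of the jaws, within the pads' length; the fingertips stand 14 mm ahead of it and the grasp point (between the pads) lies 5 mm behind it (tip_reach is the distance from the TCP to the fingertips, in m); z points along the fingers, y is the line along which they close (so a half turn about z gives the same grasp; the last joint's range is limited). The gripper opens to 93 mm and grips with 3 to 60 N. Pads are 15 mm wide; open, the fingers measure 128 mm over their backs; the gripper's body (75 mm by 188 mm) begins 65 mm behind the grasp point.
Start: joints at [1.292, 0.615, -0.013, 1.423, 0.008, 1.103, -0.04], TCP at [0.162, -0.629, 0.233] pointing down, gripper open.
Joint ranges: [-3.12, 3.12], [-0.3, 2.06], [-1.34, 1.32], [0.26, 2.42], [-1.36, 4.5], [0.01, 1.98], [-2.84, 2.84]. Speed limits (rad/s): [2.79, 2.79, 3.14, 3.14, 3.14, 3.14, 3.14].

INTERFACE

Orientations are given as a unit quaternion [x, y, z, w].
In Python, from cell import * gives the robot as it stands. Calls block until the motion is done:
- reach(position, orientation): joint-space move of the TCP to a pose.
- move_straight(position, rotation=None, max_speed=0.15): straight line of the TCP; rotation=None keeps the orientation; max_speed is the mean speed in m/s.
- move_joints(angles): joint-space move.
- open_gripper() and grab(force=None): open the fingers fully, or close them until they stop; force is the grip in N (None keeps the last).
- sleep(seconds).
- solve_ik(position, orientation): joint angles nearest the present ones, or None.
- get_image(name): name is "side" or "top"; returns the picture (480x640x3 uint8, blue, green, red); there is no depth.
- camera_info(name): a dict with "K" (3x3 intrinsics, pixels), "k1" (the pictures are not rectified: a ray, as slopes to the right and down, at radius r is drawn at 1 + k1 r^2 times it, then the intrinsics apply), "T" (4x4, takes a point from camera to world coordinates). Camera axes: x right, y up, looking along -z (the intrinsics and any distortion apply to the point x, -y, -z); pixel columns grow to the right and rows downward; lengths in m; the calibration is good to about 2 mm. A picture is of the moment at which its call begins. camera_info takes no time and is no camera call.
A pose or a line that the arm cannot do raises MotionError and nothing moves.
- finish_job(): hands the job in; it is judged then, once.
Readings, each from a call of its own:
- get_time(): time.
- get_joint_positions(): joint angles.
- get_qd(): joint speeds.
- get_tau(): joint torques, N m.
- get_tcp_pos(): TCP position.
- get_ee_rot(): TCP orientation.
- get_ft_force(): force on the tool from outside, world axes, zero at the start.
- get_wrist_torque(): the same for the moment, N m.
- get_width(): opening from 0.0 (shut) to 1.0 (fully open).
- get_finger_force(): force on a finger pad.
Only numpy, scipy, OpenCV 4.12 (cv2) and the standard library are available. Lean on these libraries where they do the work, as an engineer would, in place of code of your own. Each camera call takes 0.05 s, during which the arm holds its last target. There are 200 camera calls.

## Working session

There is one attempt and no reset: what is moved stays moved. The work goes in short steps, each a Python script; the robot and the scene stay as the last script left them, time stands still between calls to the robot, and variables do not carry over. Pictures are saved under pics/ and viewed, at most 10 in all, crops included, and the job is handed in when it is done.

```bash
mkdir -p pics
python3 - <<'E'
from cell import *
import cv2
for n in("side","top"):
    cv2.imwrite(f"pics/{n}0.png",get_image(n)); c=camera_info(n); print(n,c["K"],c["k1"],c["T"])
print(get_time(),get_ee_rot(),get_tcp_pos())
E
```

```text
side [[536.50578298   0.         316.11798306]
 [  0.         536.50578298 234.8036367 ]
 [  0.           0.           1.        ]] -0.04173453452836147 [[-0.9690421   0.16098809 -0.18719041  0.27888082]
 [-0.24672166 -0.60296704  0.75865616  1.12922627]
 [ 0.00926496  0.78135369  0.62401969  0.95698157]
 [ 0.          0.          0.          1.        ]]
top [[542.67745083   0.         329.19822989]
 [  0.         542.67745083 242.53188136]
 [  0.           0.           1.        ]] -0.07315914081006539 [[-0.0431023   0.97781553 -0.20498533  0.26988177]
 [-0.99906925 -0.0425299   0.00719945  0.0687344 ]
 [-0.00167827  0.20510485  0.97873857  1.33770132]
 [ 0.          0.          0.          1.        ]]
0.1 [ 9.92078727e-01  1.25612470e-01 -1.60559279e-04 -1.13169565e-03] [ 0.16178903 -0.62886159  0.23159928]
```

View pics/side0.png

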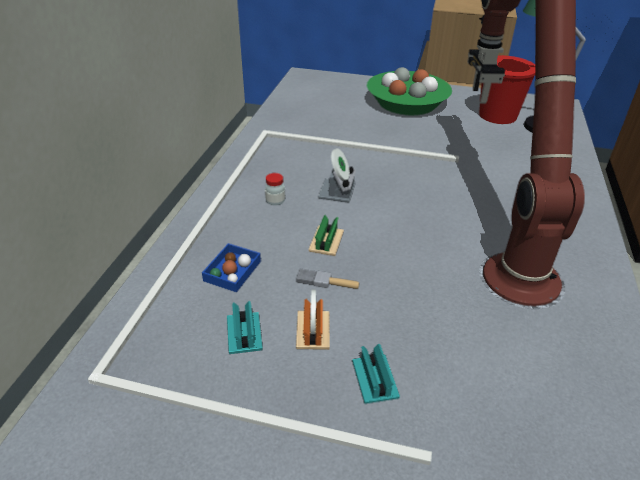

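View pics/top0.png

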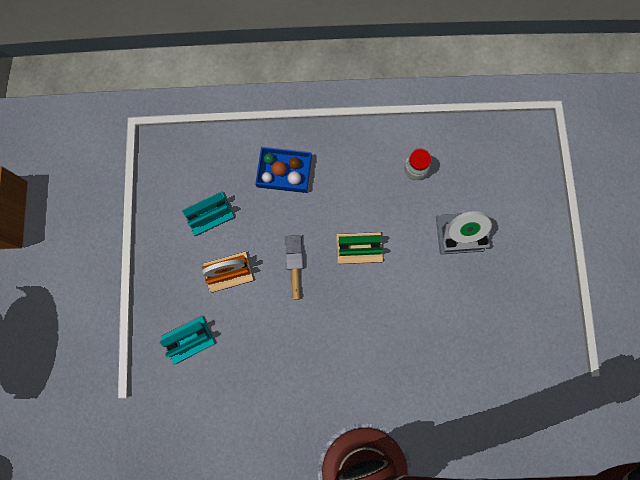

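Top view: the green stand is at (360,248), two turquoise look-alikes are at (209,213) and (188,340), and the orange stand with its wheel is at (228,272). The drip rest holds the green-centred wheel at (470,229). The only stand with green cheeks is at (360,248), side view (327,236). I'll confirm it and measure in enlarged crops.

Run:
```python
import cv2,numpy as np
t=cv2.imread("pics/top0.png");s=cv2.imread("pics/side0.png")
def crop(im,u,v,w,h,k):
    return cv2.resize(im[v:v+h,u:u+w],None,fx=k,fy=k,interpolation=cv2.INTER_CUBIC)
# top: origin (330,195) 170x75 x4.7 -> use two tiles
a=crop(t,332,225,65,48,6); b=crop(t,432,205,65,55,6)
c=crop(s,302,208,65,48,6); d=crop(s,308,143,65,55,6)
o=np.zeros((600,800,3),np.uint8)
o[:288,:390]=a;o[:330-40,400:790]=b[:290];o[300:588,:390]=c;o[300:600,400:790]=d[:300]
cv2.imwrite("pics/crop.png",o)
```

```text
(no output)
```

View pics/crop.png

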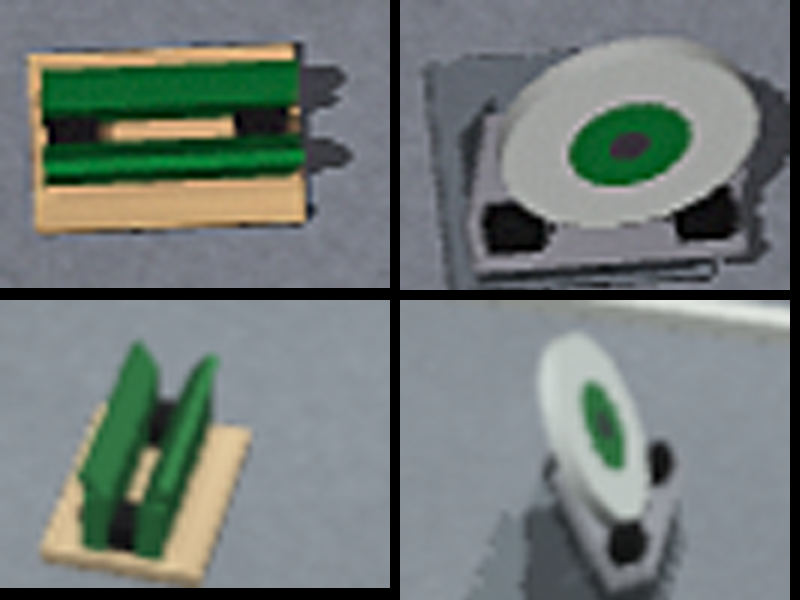

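The crop confirms it. The empty stand has green cheeks and a tan foot at top (360,248), and the pale wheel with the green centre leans on the rest at (470,229). Next I'll fit both poses from points read in the crop.

```bash
cat > h.py <<'E'
from cell import *
import numpy as np,cv2
from scipy.optimize import least_squares
from scipy.spatial.transform import Rotation as R
C={n:camera_info(n) for n in("side","top")}
def proj(n,P):
    c=C[n];T=np.array(c["T"]);p=(np.atleast_2d(P)-T[:3,3])@T[:3,:3]
    s=np.c_[p[:,0],-p[:,1]]/-p[:,2:];s=s*(1+c["k1"]*(s**2).sum(1,keepdims=True))
    K=np.array(c["K"]);return s*K[0,0]+K[:2,2]
def wheel_axes(yaw,tilt):  # axis (towards upper front side), in-plane up
    f=np.array([np.cos(yaw),np.sin(yaw),0]);z=np.array([0,0,1.])
    return f*np.cos(tilt)+z*np.sin(tilt), z*np.cos(tilt)-f*np.sin(tilt)
def hull(n,c,a,up,r=.05):
    s=np.cross(a,up);t=np.linspace(0,2*np.pi,90)[:,None]
    P=c+r*(np.cos(t)*s+np.sin(t)*up)
    return cv2.convexHull(np.float32(proj(n,np.r_[P+.005*a,P-.005*a])))
def px(pts,x0,y0,u,v): return (np.array(pts,float)-[x0,y0]+.5)/6-.5+[u,v]
E
python3 - <<'E'
from h import *
tw=px([(502,160),(510,115),(540,75),(590,48),(650,38),(700,42),(740,62),(757,95),(745,145),(700,185),(640,215),(585,224),(535,208)],400,0,432,205)
sw=px([(540,360),(550,340),(575,333),(605,350),(630,400),(646,460),(643,500),(630,518),(600,500),(565,450),(545,400)],400,300,308,143)
lt=px([(630,146)],400,0,432,205)[0];ls=px([(604,425)],400,300,308,143)[0]
def f(q):
    a,u=wheel_axes(q[3],np.radians(29));c=q[:3];r=[]
    for n,W,l in(("top",tw,lt),("side",sw,ls)):
        H=hull(n,c,a,u);r+=[cv2.pointPolygonTest(H,tuple(map(float,p)),True) for p in W]
        r+=list(2*(proj(n,c+.005*a)[0]-l))
    return np.array(r)
s=least_squares(f,[.55,-.22,.09,np.pi],diff_step=1e-4,x_scale=[.01,.01,.01,.1]);print("wheel",s.x,np.degrees(s.x[3]));print(f(s.x).round(1))
o=[("top",(-38,0,0,0),0)]
M=[] # local (x,y,z) mm ; stand local x chosen away(+x world), y world left
for n,p,l in [("top",(28,57),(38,56,10)),("top",(297,44),(38,-56,10)),("top",(306,222),(-38,-56,0)),("top",(38,232),(-38,56,0)),
  ("top",(102,127),(0,28,24)),("top",(235,122),(0,-28,24)),
  ("side",(42,560),(38,56,0)),("side",(200,585),(-38,56,0)),("side",(250,430),(-38,-56,10))]:
    M.append((n,px([p],0,0,332,225)[0] if n=="top" else px([p],0,300,302,208)[0],np.array(l)/1e3))
def g(q):
    Rz=R.from_euler("z",q[2]).as_matrix()
    return np.concatenate([proj(n,Rz@l+[q[0],q[1],0])[0]-p for n,p,l in M])
s=least_squares(g,[.5,0,0]);print("stand",s.x,np.degrees(s.x[2]));print(g(s.x).reshape(-1,2).round(1))
E
```

```text
wheel [ 0.55189162 -0.27173879  0.10058535  3.25463124] 186.47663387210483
[ 0.4 -0.1 -0.8 -0.5  0.3  0.3 -0.5 -0.7  0.2  1.2  1.   0.8  1.3  0.3
 -0.7  0.1  0.5  0.4 -1.  -0.7 -0.3  0.4 -0.3  1.5  0.7  0.2 -0.5 -1.2]
stand [ 0.53287217 -0.01600628  0.00394262] 0.22589577064572924
[[ 0.1 -0.7]
 [-0.2 -0.6]
 [-0.1  0.2]
 [-0.1  0.6]
 [-0.1  0.8]
 [ 0.3  0.6]
 [-0.8 -0.1]
 [-0.2  0.3]
 [ 0.  -1.1]]
```

```bash
cat >> h.py <<'E'
def quat(zt,yt): return R.from_matrix(np.c_[np.cross(yt,zt),yt,zt]).as_quat()
WC=np.array([.552,-.2717,.0985]);SC=np.array([.5329,-.0160,.066]);SY=.004
E
python3 - <<'E'
from h import *
st=px([(515,228),(707,213)],400,0,432,205)
for z in(.03,.045):
    P=[least_squares(lambda q:proj("top",[q[0],q[1],z])[0]-p,[.5,-.2]).x for p in st];d=P[0]-P[1];print(P,np.degrees(np.arctan2(d[0],-d[1])))
for yaw in(184.,186.5):
  a,u=wheel_axes(np.radians(yaw),np.radians(29))
  for s in(1,-1):
    q=quat(-u,s*a)
    for h in(.031,.15): print(yaw,s,h,solve_ik(WC+h*u,q))
for s in(1,-1):
    y=s*np.array([np.cos(SY),np.sin(SY),0]);print(s,solve_ik(SC+[0,0,.031],quat(np.array([0,0,-1.]),y)))
E
```

```text
[array([ 0.53058742, -0.2408538 ]), array([ 0.53342423, -0.32127915])] -177.97987074126925
[array([ 0.527597  , -0.23730267]), array([ 0.53040126, -0.3168055 ])] -177.9798707412694
184.0 1 0.031 [ 0.06946656  0.9937343   0.58035082  1.19501142 -0.20403315  1.49273389
 -2.48731031]
184.0 1 0.15 [ 0.11886363  0.9950484   0.54125132  0.83760841 -0.1727281   1.82256825
 -2.54220769]
184.0 -1 0.031 [ 0.42426351  0.9399202  -0.22981497  1.17835932  0.33371616  1.53939151
  0.21454971]
184.0 -1 0.15 [ 0.37511834  0.96258789 -0.24404626  0.82133734  0.33591884  1.86477656
  0.27040006]
186.5 1 0.031 [ 0.06063065  0.987948    0.57529659  1.2069251  -0.18577756  1.47466195
 -2.46017383]
186.5 1 0.15 [ 0.10626499  0.98536788  0.53298389  0.85777773 -0.15111802  1.8017324
 -2.51303763]
186.5 -1 0.031 [ 0.41833971  0.93526701 -0.23371263  1.19028076  0.35224424  1.52965399
  0.24061591]
186.5 -1 0.15 [ 0.36823012  0.95408757 -0.25066614  0.84151519  0.3537335   1.85068215
  0.29720215]
1 [ 0.23538716  0.64159851 -0.37779857  1.90185326  0.36552249  0.66572296
 -0.36082095]
-1 [-0.25976486  0.64411498  0.38425567  1.91765789 -0.38050926  0.65116186
 -2.77660359]
```

Run:
```python
from h import *
def w(p,z): return least_squares(lambda q:proj("top",[q[0],q[1],z])[0]-p,[.5,-.2]).x
for a,b,z in(((425,65),(447,285),.005),((475,275),(717,267),.02)):
    P=[w(p,z) for p in px([a,b],400,0,432,205)];d=P[0]-P[1];print(P,np.degrees(np.arctan2(d[1],d[0])),np.degrees(np.arctan2(d[0],-d[1])))
t=cv2.imread("pics/top0.png");b=cv2.resize(t[200:264,430:510],None,fx=9,fy=9,interpolation=cv2.INTER_CUBIC)
T={}
for yaw,c in((182,(0,0,255)),(186.5,(255,0,0))):
    a,u=wheel_axes(np.radians(yaw),np.radians(29))
    H=hull("top",WC,a,u).reshape(-1,2);cv2.polylines(b,[np.int32((H-[430,200]+.5)*9)],True,c,1)
cv2.imwrite("pics/ov.png",b)
```

```text
[array([ 0.60760294, -0.21476639]), array([ 0.51255507, -0.21603688])] 0.7658187618389779 90.76581876183899
[array([ 0.51350907, -0.22482011]), array([ 0.51243266, -0.32613456])] 89.39128698315412 179.39128698315412
```

View pics/ov.png

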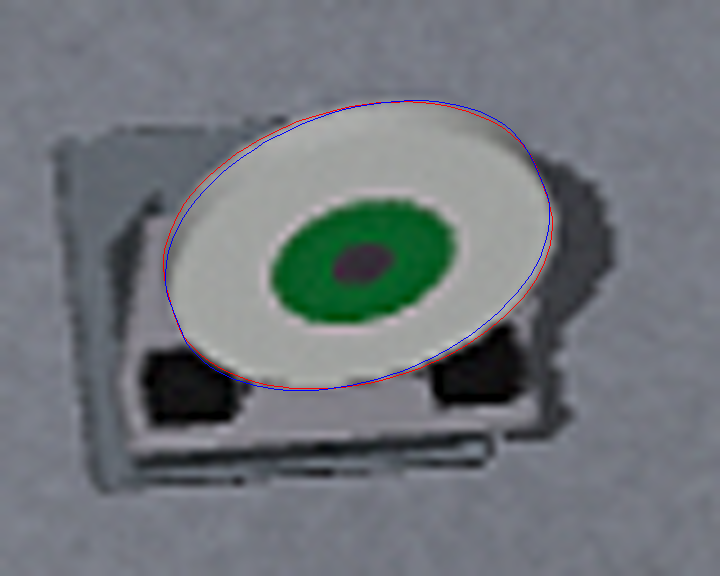

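The red 182° and blue 186.5° outlines both hug the wheel, whose hull spans (165–552, 100–390), so the centre is well placed. The stops and foot edge favour about 183°, so I'll use that and grasp.

Run:
```python
from h import *
a,u=wheel_axes(np.radians(183),np.radians(29));q=quat(-u,-a)
reach(WC+.16*u,q)
move_straight(WC+.031*u,max_speed=.08)
print(get_time(),get_tcp_pos()-(WC+.031*u),get_ft_force())
cv2.imwrite("pics/g1.png",np.vstack([cv2.resize(get_image(n)[v:v+100,x:x+266],None,fx=3,fy=3,interpolation=3) for n,x,v in(("top",370,190),("side",220,110))]))
grab(15);print(get_width()*93,get_finger_force(),get_ft_force(),get_wrist_torque(),get_time())
```

```text
3.9833 [4.28709469e-04 5.13430464e-05 3.27183620e-04] [ 0.81107585 -1.00481099  0.77711405]
10.233123306888727 14.96189832687378 [-2.9835408   0.31177323  3.98978366] [ 0.04678051  0.49258416 -0.24293991] 5.3333
```

View pics/g1.png

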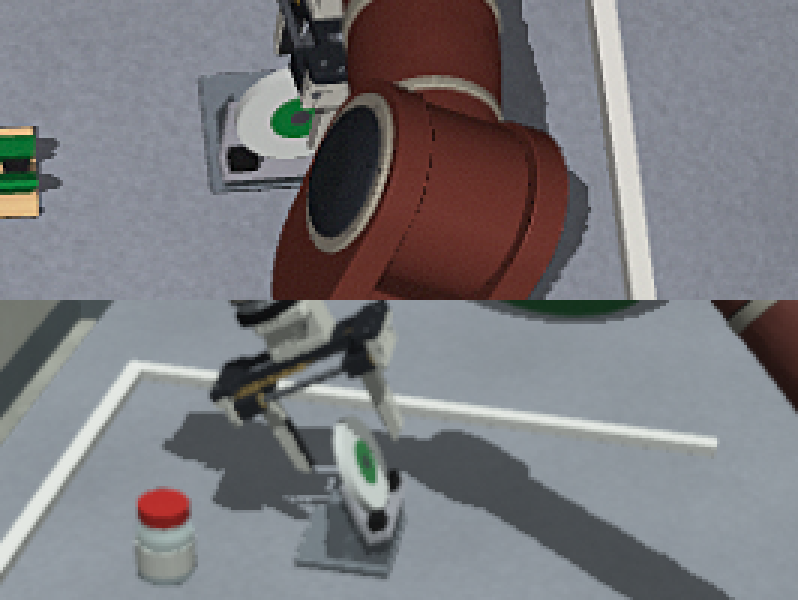

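The picture shows the fingers straddling the wheel rim, side view about (355,445). They closed to 10 mm with small forces, so the wheel is held. Lift, carry above the green stand, and look.

Run:
```python
from h import *
a,u=wheel_axes(np.radians(183),np.radians(29))
grab(30);p=np.array(get_tcp_pos())
move_straight(p+.04*u,max_speed=.06);move_straight(p+.04*u+[0,0,.09],max_speed=.12)
print(get_width()*93,get_finger_force())
y=np.array([np.cos(SY),np.sin(SY),0]);q=quat(np.array([0,0,-1.]),y)
reach(SC+[0,0,.031+.07],q)
sleep(.3);print(get_time(),get_width()*93,get_finger_force(),get_tcp_pos(),get_ft_force())
cv2.imwrite("pics/g2.png",np.vstack([cv2.resize(get_image(n)[v:v+100,x:x+133],None,fx=6,fy=6,interpolation=3)[:300 if n=="top" else 600][-300 if n=="top" else -600:] for n,x,v in(("side",260,165),)]))
cv2.imwrite("pics/g2t.png",get_image("top"))
```

```text
9.808182212542917 29.967850148677826
8.625 9.725923906661755 29.966194331645966 [ 0.53348397 -0.01676835  0.16679819] [-0.48767062  0.36875622 -2.63646868]
```

View pics/g2.png

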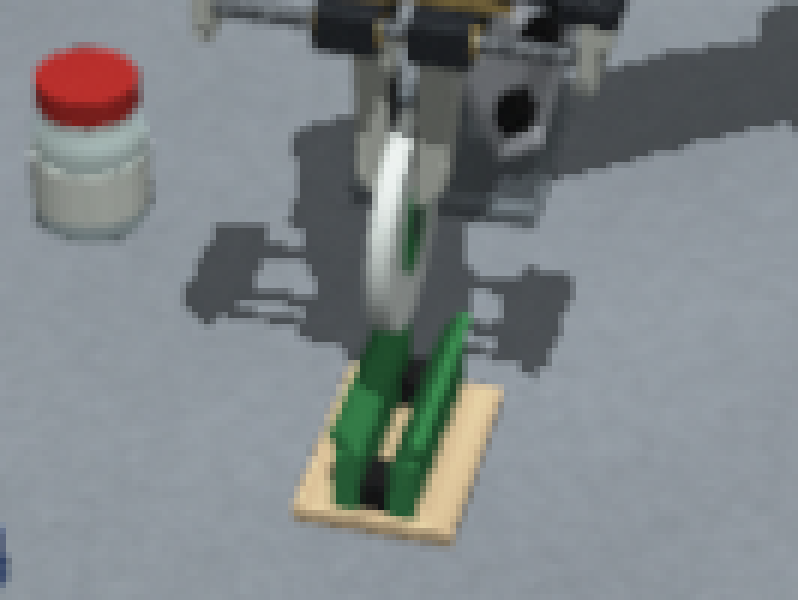

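Run:
```python
from h import *
W=px([(365,250),(370,200),(385,148),(400,133),(433,220),(420,290),(395,330),(372,310)],0,0,260,165);l=px([(413,237)],0,0,260,165)[0]
def f(q):
    a,u=wheel_axes(np.pi+q[2],0);c=np.array([q[0],q[1],.136])
    H=hull("side",c,a,u);return np.array([cv2.pointPolygonTest(H,tuple(map(float,p)),True) for p in W])
for y in(0.,):
    s=least_squares(f,[.533,-.016,0],diff_step=1e-4,x_scale=[.01,.01,.1]);print(s.x,f(s.x).round(1))
print(f([.5335,-.0168,.004]).round(1))
t=cv2.imread("pics/g2t.png")[200:290,310:430];cv2.imwrite("pics/g2c.png",cv2.resize(t,None,fx=6,fy=6,interpolation=3))
```

```text
[ 5.32814942e-01 -1.67941862e-02 -2.08569211e-04] [-0.6 -0.8 -0.3  1.3  0.3 -0.   0.   0.6]
[-0.4 -0.6 -0.1  1.6 -0.  -0.3  0.   0.8]
```

View pics/g2c.png

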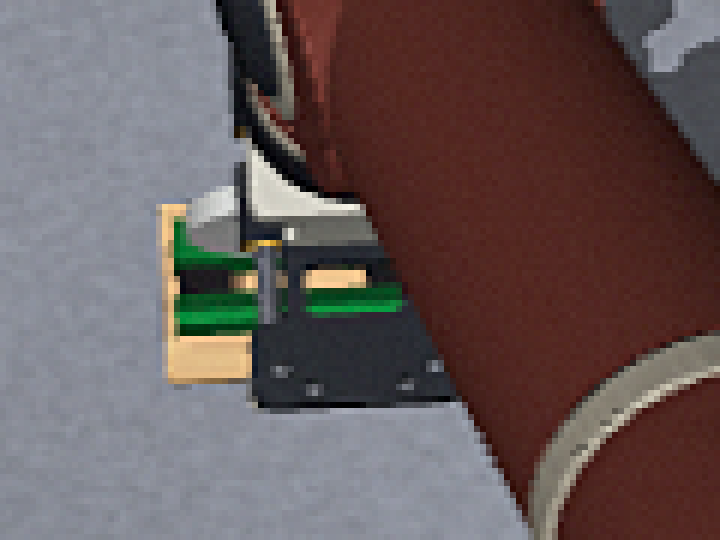

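The side fit puts the held wheel within about 1 mm of the intended pose. The top view shows the arm over the stand, whose foot's left edge is at column 165. Now a guarded lowering.

Run:
```python
from h import *
p=np.array(get_tcp_pos());p[:2]=SC[:2]
F0=np.array(get_ft_force())
z=.097
def go(h):
    move_straight([p[0],p[1],z+h],max_speed=.05);F=np.array(get_ft_force())-F0;print(round(h,4),(np.array(get_tcp_pos())-[p[0],p[1],z]).round(4),F.round(1),round(get_width()*93,2));return F
for h in(.03,.022,.016,.011,.007,.005,.003,.0015,0,-.0015,-.003,-.0045,-.006):
    F=go(h)
    if F[2]>10 or np.hypot(*F[:2])>14: break
print(get_time(),get_finger_force())
cv2.imwrite("pics/g3.png",cv2.resize(get_image("side")[165:265,260:393],None,fx=6,fy=6,interpolation=3))
```

```text
0.03 [0.0003 0.0001 0.0302] [0.7 0.3 0.8] 9.88
0.022 [-0.0003 -0.0001  0.0216] [ 1.5 -1.1 -0.2] 9.68
0.016 [-0.0003 -0.      0.0156] [ 1.2 -0.4 -0.3] 9.82
0.011 [-0.0003 -0.      0.0107] [ 1.2 -0.5 -0.4] 9.51
0.007 [-0.0002 -0.      0.0067] [ 0.8 -0.3  0.2] 9.97
0.005 [-0.0001 -0.      0.0049] [ 1.1  0.  -0.1] 9.99
0.003 [-0.0001  0.      0.0029] [ 1.3 -0.2 -0.2] 9.65
0.0015 [-0.     -0.      0.0014] [-0.1 -1.2 -0.1] 10.17
0 [-0.0001  0.     -0.0001] [ 1.1 -0.2 -0.2] 9.71
-0.0015 [-0.0001  0.     -0.0016] [ 1.   0.1 -0.2] 10.06
-0.003 [ 0.0003  0.0001 -0.0027] [ 0.1 -1.5  2.1] 9.56
-0.0045 [ 0.0004  0.0001 -0.0032] [-0.9 -0.5 10.3] 9.43
12.5 29.979152977466583
```

View pics/g3.png

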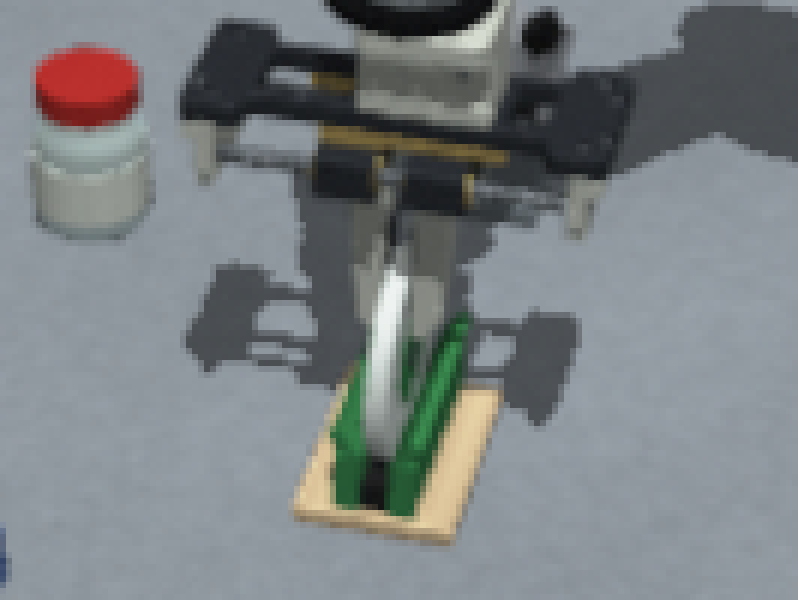

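The wheel is between the cheeks and on the stops, side view (390,450). Contact came within 3 mm of the expected height, so I'll release and retreat.

Run:
```python
from h import *
sleep(.2);open_gripper();p=np.array(get_tcp_pos())
move_straight(p+[0,0,.15],max_speed=.12);sleep(.5);print(get_time(),get_ft_force())
im=get_image("side");cv2.imwrite("pics/g4.png",cv2.resize(im[165:265,260:393],None,fx=6,fy=6,interpolation=3))
```

```text
16.0083 [0.28860184 0.21926283 0.67647108]
```

View pics/g4.png

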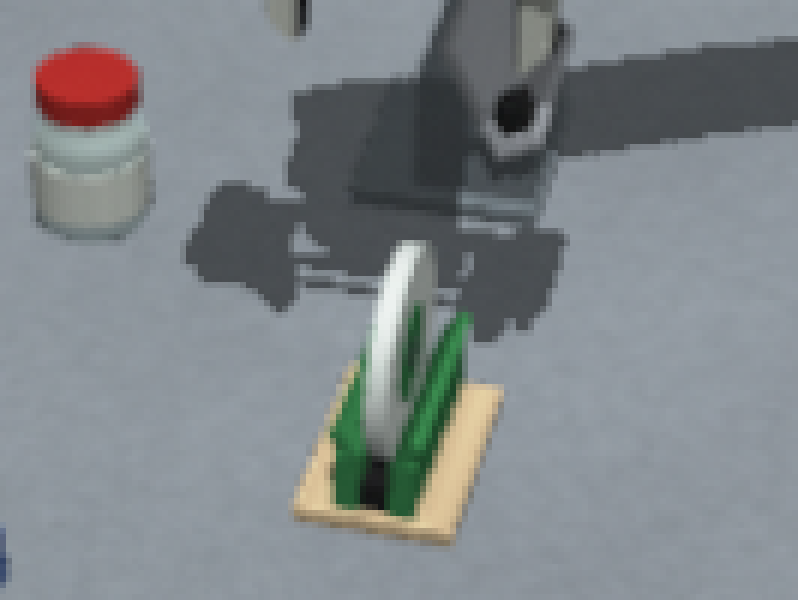

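The wheel stands alone in the slot, with its top at (415,241) and its front edge at (385,458), clear of the gripper. I'll compare that with the predicted seated outline, then hand in.

Run:
```python
from h import *
W=px([(415,240),(395,255),(375,325),(366,375),(432,260),(434,300),(382,458)],0,0,260,165)
a,u=wheel_axes(np.pi+SY,0)
def f(d):
    H=hull("side",SC+[d[0],0,d[1]],a,u);return np.array([cv2.pointPolygonTest(H,tuple(map(float,p)),True) for p in W])
r=f([0,0]);s=least_squares(f,[0,0],diff_step=1e-4,x_scale=.01);print(r.round(1),s.x.round(4))
if abs(r).max()<2.5: print(finish_job())
```

```text
[ 0.7  0.5  0.3 -0.   0.5  0.1 -1. ] [ 0.0001 -0.0031]
the job is handed in; nothing more can be done
None
```

The green wheel is standing upright on its edge in the green stand, lowered in while held and then released. I handed the job in at about 16 s; its final outline was within about 1 pixel of a fully seated wheel, and no verdict came back.

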